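# Hold the shutter key switch on

## Task

Take the key with the round head out of the key block, push its blade down into the keyway of the grey key switch until the shoulder sits on the cylinder (its pins are sticky, so ease and wiggle it past them without forcing it), then turn it a quarter turn clockwise, as seen from above. The switch springs back when let go, so finish while still gripping the key and holding it turned, to keep the roller shutter running; leave the square-headed key and the other things as they are.

Things in the scene. Friction and masses are not known exactly. Their poses are not given: they have to be found in the camera images.
- round_key_head (a point): Key to use, standing head up in a slot of the key block: black disc head, 32 mm across, 8 mm thick. Point: disc centre. Axes: x along the key's width, y through the 8 mm thickness, z up from tip to head. Key 72 mm long, 55 g, same turned half round. From the tip: blade to 28 mm, shoulder 20 x 9 mm at 28 to 31, neck 13 x 6 mm to 42, head 40 to 72.
- round_key_tip (a point): Tip (lowest point) of the round-headed key, on its axis, 56 mm below the head's centre; same axes. The blade is 14 mm wide (x) and 4 mm thick (y), its first 6 mm tapering to 9 x 1.2 mm at the tip.
- square_key_head (a point): Centre of the head of the other key, which is to be left in the block: the same key but with a square black head 30 x 32 x 8 mm. The keys stand 68 mm apart; which slot holds which varies.
- key_block: Fixed wooden block, 58 x 136 mm at the foot, 40 mm high, origin at the centre of its underside. Two slots (16 mm along the block's y, 6 mm along x, 32 mm deep) at y = +34 and -34 mm in its top; each holds a key, its shoulder on the block's top, head centre 68 mm above the counter.
- key_switch: Fixed grey key switch station, 120 (x) x 96 (y) mm, 50 mm high, origin at the centre of its underside; a round steel cylinder, 41 mm across, stands in its middle up to 62 mm above the counter. Marks on its top at +x (rest) and -y (turned).
- keyway (a point): Centre of the keyway's mouth on top of the cylinder, 62 mm above the counter; turns with it. Keyway 15.6 mm along x, 5.6 mm along y, 30 mm deep straight down, z up. Key fully in: shoulder on the face, tip 28 mm below this point. Two sticky pins, 10 and 18 mm down, stand into it from its y sides; the tapered tip pushes them aside: about 8 to 12 N straight down, less while rocking.
- cylinder (a joint): Turn of the cylinder in rad: 0 at rest (keyway along the station's x), growing clockwise from above, stop at 1.65; a quarter turn is 1.57. A spring turns it back (0.03 N m at rest, 0.11 N m at a quarter turn). The blade has about 0.15 rad of play in the keyway.
- stapler: Loose desk stapler, 155 x 34 x 47 mm, behind the work. Bystander.
- padlock: Loose padlock lying flat, 64 x 42 x 19 mm, behind the work. Bystander.
- date_stamp: Loose hand stamp with a turned knob, 30 x 52 x 66 mm, behind the work. Bystander.

How it is judged (in metres and radians):
On the way, in this order (a step that is already met when the one before it is completed fails the run):
1. the round-headed key is gripped and lifted clear of the block (height (world z) of round_key_tip above 0.045 m and contact force between the fingers and round_key above 2 N), for 0.1 s.
2. the key is fully in the keyway, still unturned (z of round_key_tip in the frame of keyway below -0.025 m and horizontal distance between round_key_tip and keyway below 0.004 m and value of joint cylinder below 0.4 rad), for 0.1 s.
At the end, for the whole second after the job is handed in: The round-headed key is in the keyway (tip at least 23 mm below the face of the cylinder, within 4 mm of its axis), the cylinder is held turned at least 1.15 rad (a full quarter turn is 1.57) against its spring, and the fingers still grip the key (more than 2 N) through the last second (value of joint cylinder above 1.15 rad and z of round_key_tip in the frame of keyway below -0.023 m and horizontal distance between round_key_tip and keyway below 0.004 m and angle between the x axis of round_key_tip and the x axis of keyway, either way round below 0.3 rad and contact force between the fingers and round_key above 2 N and contact force between round_key and cylinder above 0.5 N); the arm keeps its last pose, push and grip.
It fails at once if the key was forced into the switch (over 60 N) (contact force between round_key and key_switch above 60 N).
It fails at once if the square-headed key was disturbed (distance of square_key_head from where it was at the start of the episode above 0.015 m).
It fails at once if a bystander was disturbed (distance of any of stapler, padlock, date_stamp from where it was at the start of the episode above 0.03 m).
It also fails if it takes over 43 s, if anything falls off the work surface, if the arm or the gripper's body presses on something with over 40 N, if the wrist force passes 120 N, or if a joint passes its speed limit or range.

## Robot

A 6-joint arm with a two-finger parallel gripper is mounted at the origin on a cart in front of the work surface, level with it; the furniture and walls round the work are solid. World frame = base frame: x ahead of the robot, y to its left, z up, the work surface at z = 0. Lengths are in mm, angles in rad, forces in N, time in s.
With the tool pointing down it reaches from about 350 to 975 mm from the base axis. Payload 7.1 kg.
Tool frame: the origin (TCP) lies between the finger pads; the fingertips stand 8 mm ahead of it and the grasp point (between the pads) lies 11 mm behind it (ctrl.tips_ahead is the distance from the TCP to the fingertips, in mm); y points along the fingers, z is the direction in which the jaws open and shut, and the axes are right-handed (so a half turn about y gives the same grasp; the last joint's range is limited). The gripper opens to 88 mm and grips with 3 to 60 N. Pads are 20 mm wide; open, the fingers measure 115 mm over their backs; the gripper's body (75 mm by 178 mm) begins 61 mm behind the grasp point.
Start: joints at [-1.202, 0.423, 1.63, -0, 1.089, -0.019], TCP at [236.361, -578.566, 230.675] pointing down, gripper open.
Joint ranges: [-3, 3], [-0.9, 2.11], [0.09, 2.58], [-1.31, 4.45], [0.11, 2.69], [-2.54, 2.54]. Speed limits (rad/s): [2.39, 2.39, 3.01, 3.14, 3.14, 3.14].

## Interface

Orientations are given as a rotation vector (axis times angle).
In Python, from workcell import ctrl gives the robot as it stands.
- The arm moves only by the shell command python3 -m creep 'ROWS'. ROWS is JSON, a list of rows, each an object of numbers: "tx", "ty", "tz": the shift along the world's x, y, z in mm; "rx", "ry", "rz": the turn, a rotation vector about the world's x, y, z in rad; "fingers": the closure in counts, from 0 (fully open) to 255 (shut). A call has 1 to 10 rows; each row is the pose to reach, as a shift and turn from the pose commanded when the call began; what a row does not reach only later rows make up. A row lasts 1/8 s, in which the tool goes at most 62.5 mm and 10.7 degrees, less where a joint would pass 70% of its speed; a pose out of reach is approached as far as the arm can. A call with a gripper value outside its range is refused whole. The fingers move at their own pace and stop on an object; the grip force is fixed at half the most. Time passes only in rows, so rows that repeat a pose let the fingers close. It gives the time, the measured TCP pose, the force and the opening at its end, in the units of the state.
- ctrl.get_obs(): the state, without advancing time (a new reading comes with each control period).
- ctrl.get_image(name): name is "scene" or "top"; returns a dict with "pixels" (480x640x3 uint8, blue, green, red), "intrinsics" (3x3 intrinsics, pixels), "rvec" (rotation vector, rad) and "tvec" (3), from world to camera coordinates, as OpenCV has them. Camera axes: x right, y down, z forward; pixel columns grow to the right and rows downward; lengths in mm; the calibration is good to about 2 mm. A picture is of the moment at which its call begins. There is no depth.
- ctrl.close_job(): hands the job in, once; it reports no verdict.
The state is a dict: "t": time; "qpos": joint angles; "qvel": joint speeds; "joint_torque": joint torques, N m; "ee_pos": TCP position; "orientation": TCP orientation; "ft_force": force on the tool from outside, world axes, zero at the start; "moment": the same for the moment, N m; "width": finger opening in mm.
Only numpy, scipy, OpenCV 4.12 (cv2) and the standard library are available. Lean on these libraries where they do the work, as an engineer would, in place of code of your own. Each camera call takes 0.05 s, during which the arm holds its last target.

## Working session

There is one attempt and no reset: what is moved stays moved. The work goes in short steps, Python scripts to look and compute and a shell command to move; the robot and the scene stay as the last step left them, time stands still between calls to the robot, and variables do not carry over. Pictures are saved under pics/ and viewed, and the job is handed in when it is done.

```bash
ls; mkdir -p pics
python3 - <<'E'
from workcell import ctrl
import cv2
print(ctrl.get_obs(), ctrl.tips_ahead)
for n in("scene","top"):
    im=ctrl.get_image(n); cv2.imwrite(f"pics/{n}0.png",im["pixels"]); print(n,im["intrinsics"],im["rvec"],im["tvec"])
E
```

```text
pics
{'t': 0.0, 'qpos': array([-1.20200130e+00,  4.23825730e-01,  1.63066402e+00,  8.48276043e-07,
        1.08857996e+00, -1.90055058e-02]), 'qvel': array([ 1.31730594e-03, -4.87076063e-04, -2.94396581e-05, -5.39227063e-04,
       -3.54216893e-04, -1.50667190e-03]), 'joint_torque': array([-8.58648764e-04, -5.44626260e+01, -2.73669022e+01,  6.41865889e-02,
        2.27004674e-02, -1.13573321e-04]), 'ee_pos': array([ 236.17745179, -578.09153289,  229.92131823]), 'orientation': array([-0.39476056,  2.01047117, -2.00749298]), 'ft_force': array([ 0.38845547, -0.07172775, -0.32466776]), 'moment': array([-0.07234053, -0.04084451, -0.02974325]), 'width': 87.84614850868168} 8.0
scene [[612.84092847   0.         309.04288209]
 [  0.         612.84092847 237.87041553]
 [  0.           0.           1.        ]] [ 1.05227915 -2.39202704  1.09111873] [ 421.35169507  336.11567186 1006.44683268]
top [[571.97150228   0.         323.72240692]
 [  0.         571.97150228 234.95822859]
 [  0.           0.           1.        ]] [ 2.15631561 -2.11452901  0.21331344] [  17.17304374  567.41208021 1014.66022103]
```

View pics/scene0.png

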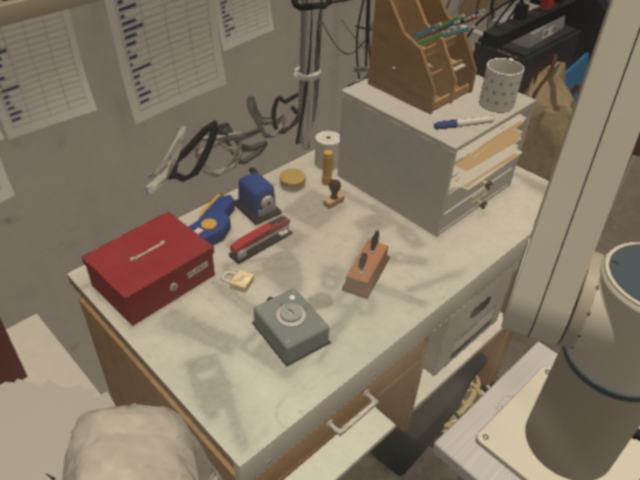

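View pics/top0.png

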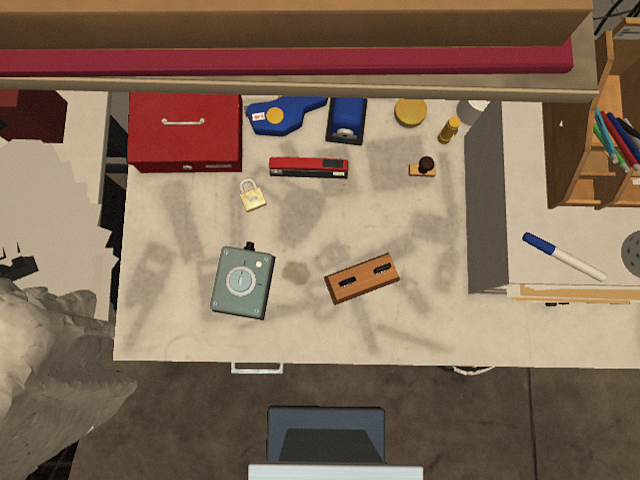

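The scene view shows the station at about (290,325) and the block with both keys at (366,265). In the top view the station is at (243,281) and the block at (362,278), with keys at (347,282) and (381,268). I'll zoom in on these.

```bash
cat > h.py <<'E'
import numpy as np, cv2
from workcell import ctrl
def cam(n):
    im=ctrl.get_image(n); return im["pixels"],np.array(im["intrinsics"]),np.array(im["rvec"],float).ravel(),np.array(im["tvec"],float).ravel()
def proj(P,K,r,t): return cv2.projectPoints(np.atleast_2d(np.array(P,float)),r,t,K,None)[0][:,0]
def back(uv,z,K,r,t):
    R=cv2.Rodrigues(r)[0]; C=-R.T@t; d=R.T@np.linalg.inv(K)@np.array([uv[0],uv[1],1.]); return C+d*(z-C[2])/d[2]
def crop(n,px,c,w,h,s,name):
    x,y=int(c[0]-w/2),int(c[1]-h/2); cv2.imwrite(name,cv2.resize(px[y:y+h,x:x+w],None,fx=s,fy=s,interpolation=cv2.INTER_CUBIC)); print(name,x,y,s)
E
python3 - <<'E'
from h import *
px,K,r,t=cam("scene"); crop("s",px,(367,262),100,75,8,"pics/s_block.png"); crop("s",px,(290,325),100,75,8,"pics/s_sw.png")
print(-cv2.Rodrigues(r)[0].T@t)
px,K,r,t=cam("top"); crop("s",px,(362,278),100,75,8,"pics/t_block.png"); crop("s",px,(243,281),100,90,6.5,"pics/t_sw.png")
print(-cv2.Rodrigues(r)[0].T@t)
E
```

```text
pics/s_block.png 317 224 8
pics/s_sw.png 240 287 8
[-86.1995052  685.13168067 909.18119661]
pics/t_block.png 312 240 8
pics/t_sw.png 193 236 6.5
[ 375.70601167   46.48744613 1099.30462407]
```

View pics/s_block.png

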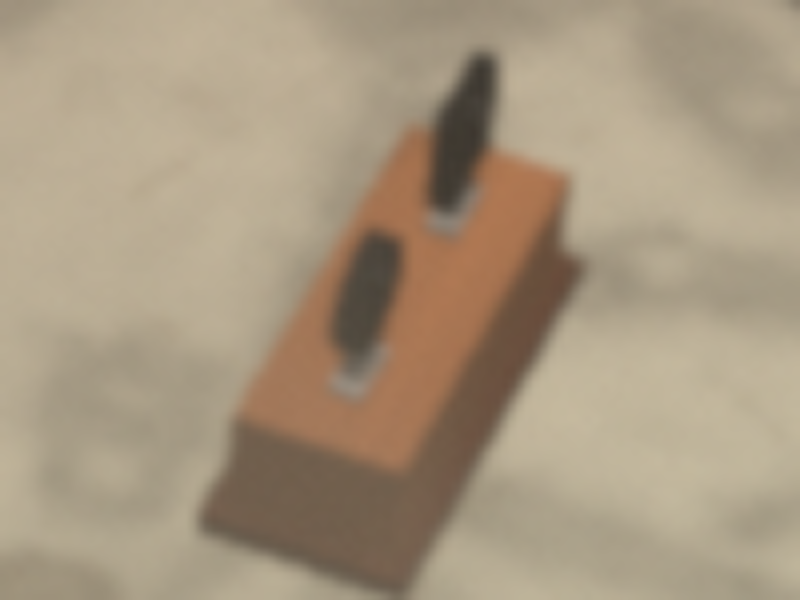

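View pics/s_sw.png

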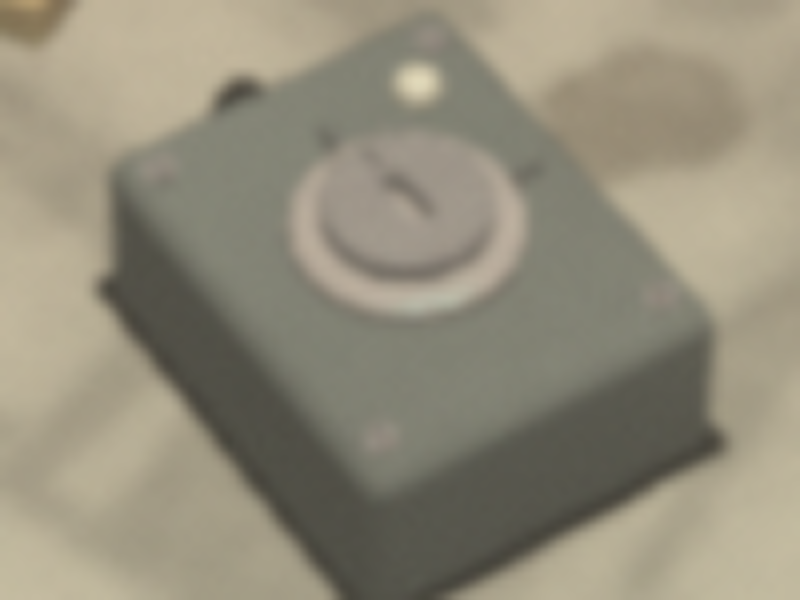

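View pics/t_block.png

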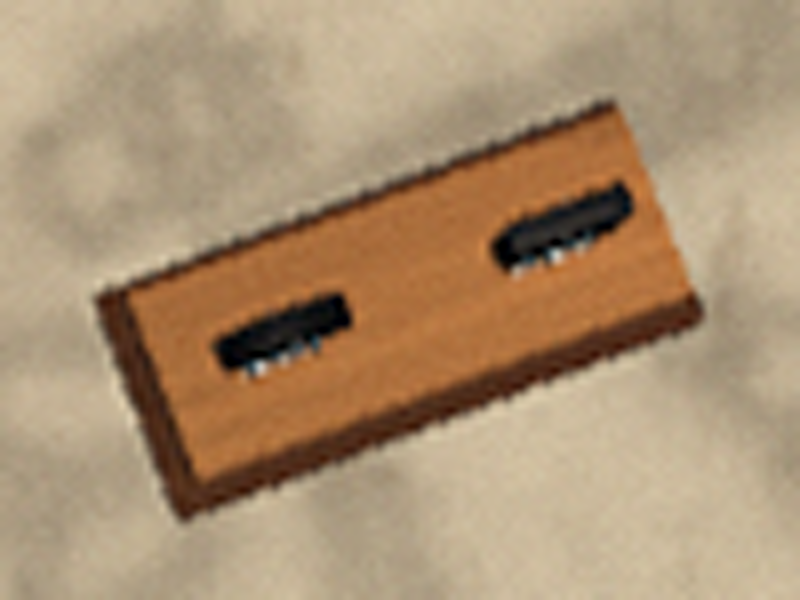

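View pics/t_sw.png

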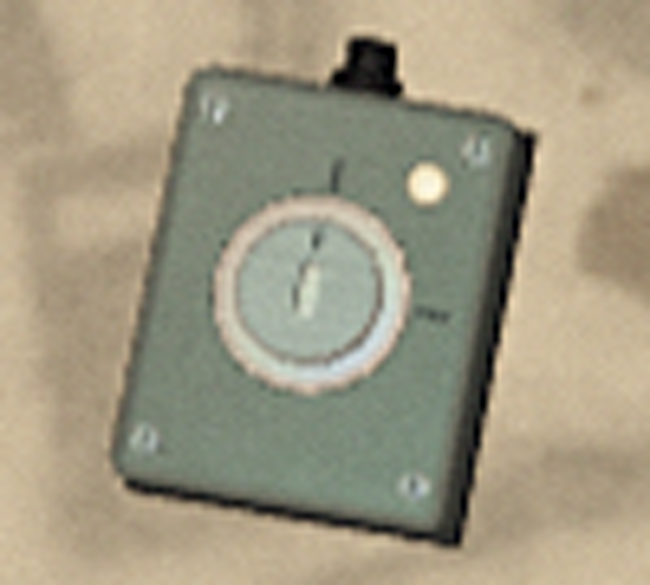

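```bash
cat > fit.py <<'E'
from h import *
from scipy.optimize import least_squares
im={n:cam(n) for n in("scene","top")}
def u(o,s,c): return (np.array(c,float)+.5)/s-.5+np.array(o)
def rz(a,P): P=np.atleast_2d(np.array(P,float)); c,s=np.cos(a),np.sin(a); return P@np.array([[c,s,0],[-s,c,0],[0,0,1]])
# rough
for n,uv,z in (("top",u((312,240),8,(410,292)),40),("scene",u((317,224),8,(405,300)),40),("top",u((193,236),6.5,(310,290)),62),("scene",u((240,287),8,(408,205)),62),("top",u((193,236),6.5,(310,295)),50),("scene",u((240,287),8,(408,222)),50)):
    print(n,z,back(uv,z,*im[n][1:]).round(1))
for n,o,cs in (("top",(312,240),[(128,290),(615,103),(697,297),(195,482)]),("scene",(317,224),[(415,125),(570,178),(408,472),(235,420)])):
    P=[back(u(o,8,c),40,*im[n][1:]) for c in cs]; P=np.array(P)
    print(n,P.mean(0).round(1),[np.linalg.norm(P[i]-P[(i+1)%4]).round(1) for i in range(4)], [np.round(np.arctan2(*(P[(i+1)%4]-P[i])[[1,0]]),3) for i in range(4)])
for n,o,s,cs in (("top",(193,236),6.5,[(195,68),(528,128),(440,535),(120,475)]),("scene",(240,287),8,[(430,12),(712,320),(375,497),(115,170)])):
    P=[back(u(o,s,c),50,*im[n][1:]) for c in cs]; P=np.array(P)
    print(n,P.mean(0).round(1),[np.linalg.norm(P[i]-P[(i+1)%4]).round(1) for i in range(4)], [np.round(np.arctan2(*(P[(i+1)%4]-P[i])[[1,0]]),3) for i in range(4)])
E
python3 fit.py
```

```text
top 40 [492.8 -46.   40. ]
scene 40 [486.  -40.1  40. ]
top 62 [478.4 178.2  62. ]
scene 62 [472.7 183.2  62. ]
top 50 [478.2 179.7  50. ]
scene 50 [476.8 179.6  50. ]
top [492.7 -46.   40. ] [np.float64(122.6), np.float64(49.1), np.float64(124.8), np.float64(47.0)] [np.float64(-1.184), np.float64(-2.744), np.float64(1.941), np.float64(0.352)]
scene [486.8 -42.7  40. ] [np.float64(44.5), np.float64(120.8), np.float64(45.6), np.float64(124.5)] [np.float64(-2.793), np.float64(1.956), np.float64(0.431), np.float64(-1.194)]
top [477.  176.5  50. ] [np.float64(96.5), np.float64(116.9), np.float64(91.0), np.float64(116.5)] [np.float64(-1.73), np.float64(2.964), np.float64(1.406), np.float64(-0.131)]
scene [472.1 184.2  50. ] [np.float64(116.0), np.float64(91.3), np.float64(113.9), np.float64(89.6)] [np.float64(2.995), np.float64(1.422), np.float64(-0.162), np.float64(-1.696)]
```

```bash
cat > ov.py <<'E'
from h import *
a=1.95; d=np.array([np.cos(a),np.sin(a),0]); n_=np.array([-d[1],d[0],0])
th=np.linspace(0,2*np.pi,60)
for n,c,o in (("scene",(486.8,-42.7),(317,224)),("top",(492.7,-46),(312,240))):
    px,K,r,t=cam(n); s=8
    for tag in("round","square"):
        crop(n,px,(o[0]+50,o[1]+37.5),100,75,8,"/tmp/x.png"); img=cv2.imread("/tmp/x.png")
        for sg in(1,-1):
            p=np.array([c[0],c[1],68])+34*sg*d
            S=[(16*np.cos(x),16*np.sin(x)) for x in th] if tag=="round" else [(-15,-16),(15,-16),(15,16),(-15,16)]
            P=[p+x*d+y*np.array([0,0,1])+w*n_ for w in(-4,4) for x,y in S]
            q=(proj(P,K,r,t)-np.array([int(o[0]),int(o[1])])+.5)*s-.5
            hull=cv2.convexHull(q.astype(np.float32)).astype(int)
            cv2.polylines(img,[hull],True,(0,255,0) if sg>0 else (255,0,255),1)
        cv2.imwrite(f"pics/ov_{n}_{tag}.png",img)
A=[np.hstack([cv2.imread(f"pics/ov_{n}_{t}.png")[0:480,150:720] for t in("round","square")]) for n in("scene","top")]
cv2.imwrite("pics/ov.png",cv2.resize(np.vstack(A),(760,600)))
E
python3 ov.py
```

```text
/tmp/x.png 317 224 8
/tmp/x.png 317 224 8
/tmp/x.png 312 240 8
/tmp/x.png 312 240 8
```

View pics/ov.png

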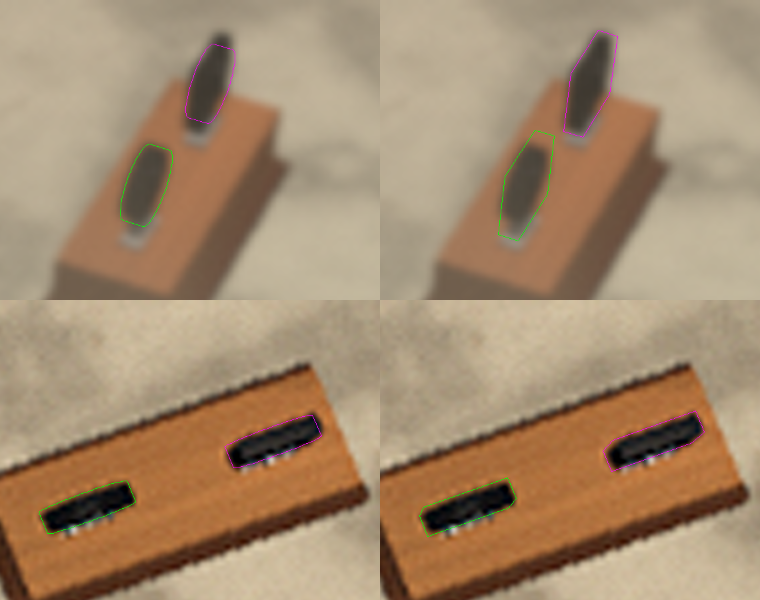

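Run:
```python
from h import *
from scipy.spatial.transform import Rotation as R
o=ctrl.get_obs(); M=R.from_rotvec(o["orientation"]).as_matrix(); print(M.round(3)); z=M[:,2]; print("jaw az",np.arctan2(z[1],z[0]), o["t"],o["ee_pos"])
```

```text
[[-0.926 -0.     0.378]
 [-0.378  0.    -0.926]
 [-0.    -1.    -0.   ]]
jaw az -1.1829734869702682 0.4 [ 236.37136011 -578.49340105  230.55148826]
```

```bash
python3 - <<'E'
from h import *
px,K,r,t=cam("top")
for z in(0,200): print(z,back((470,292),z,K,r,t),back((508,292),z,K,r,t))
E
python3 -m creep '[{"tx":20,"ty":62,"tz":25,"rz":0.18},{"tx":40,"ty":124,"tz":50,"rz":0.36},{"tx":60,"ty":186,"tz":50,"rz":0.54},{"tx":75,"ty":245,"tz":50,"rz":0.72},{"tx":95,"ty":305,"tz":50,"rz":0.9},{"tx":110,"ty":365,"tz":50,"rz":1.08},{"tx":130,"ty":425,"tz":50,"rz":1.26},{"tx":155,"ty":480,"tz":50,"rz":1.44},{"tx":190,"ty":530,"tz":30,"rz":1.56},{"tx":220,"ty":555,"tz":0,"rz":1.56}]'
```

```text
0 [ 470.49801001 -256.80200679    0.        ] [ 471.92802328 -330.60538108    0.        ]
200 [ 453.25219911 -201.62358831  200.        ] [ 454.4220455  -261.99967908  200.        ]schema error: expected keys tx, ty, tz, rx, ry, rz, fingers
```

```bash
python3 -m creep '[{"tx":20,"ty":60,"tz":25,"rx":0,"ry":0,"rz":0.18,"fingers":0},{"tx":40,"ty":120,"tz":50,"rx":0,"ry":0,"rz":0.36,"fingers":0},{"tx":55,"ty":180,"tz":50,"rx":0,"ry":0,"rz":0.54,"fingers":0},{"tx":75,"ty":240,"tz":50,"rx":0,"ry":0,"rz":0.72,"fingers":0},{"tx":95,"ty":295,"tz":50,"rx":0,"ry":0,"rz":0.9,"fingers":0},{"tx":110,"ty":350,"tz":50,"rx":0,"ry":0,"rz":1.08,"fingers":0},{"tx":130,"ty":410,"tz":50,"rx":0,"ry":0,"rz":1.26,"fingers":0},{"tx":155,"ty":465,"tz":50,"rx":0,"ry":0,"rz":1.44,"fingers":0},{"tx":190,"ty":515,"tz":30,"rx":0,"ry":0,"rz":1.56,"fingers":0},{"tx":220,"ty":555,"tz":0,"rx":0,"ry":0,"rz":1.56,"fingers":0}]'
```

```text
t: 1.7
ee_pos: [458.3, -21.5, 231.4]
orientation: [-1.363, 0.922, -0.928]
ft_force: [1.4, -1.0, -0.8]
width: 87.7
```

```bash
python3 -m creep '[{"tx":10,"ty":4,"tz":-30,"rx":0,"ry":0,"rz":0,"fingers":0},{"tx":22,"ty":8,"tz":-65,"rx":0,"ry":0,"rz":0,"fingers":0},{"tx":22,"ty":8,"tz":-80,"rx":0,"ry":0,"rz":0,"fingers":0},{"tx":22,"ty":8,"tz":-80,"rx":0,"ry":0,"rz":0,"fingers":0},{"tx":22,"ty":8,"tz":-80,"rx":0,"ry":0,"rz":0,"fingers":0}]'
python3 - <<'E'
from h import *
from scipy.spatial.transform import Rotation as R
o=ctrl.get_obs(); M=R.from_rotvec(o["orientation"]).as_matrix(); print(M.round(3),o["ee_pos"],o["t"],o["qpos"]); z=M[:,2]; print("jaw az",np.arctan2(z[1],z[0]))
for n in("scene","top"):
    px,K,r,t=cam(n); e=o["ee_pos"]
    tips=[e+8*M[:,1]+s*44*M[:,2]+w*10*M[:,0] for s in(-1,1) for w in(-1,1)]
    q=proj(tips,K,r,t); print(n,q.round(1))
    c=q.mean(0); c=c+(0,10); x,y=int(c[0]-60),int(c[1]-45)
    im=cv2.resize(px[y:y+90,x:x+120],None,fx=6.5,fy=6.5,interpolation=cv2.INTER_CUBIC)
    for p in q: cv2.drawMarker(im,tuple(((p-[x,y]+.5)*6.5-.5).astype(int)),(0,255,0),0,10,1)
    cv2.imwrite(f"pics/{n}_1.png",im); print(x,y)
E
```

```text
t: 2.33
ee_pos: [478.7, -15.9, 151.7]
orientation: [-1.363, 0.926, -0.928]
ft_force: [0.4, 0.4, 0.7]
width: 88.2
[[ 0.368  0.001  0.93 ]
 [-0.93  -0.     0.368]
 [ 0.001 -1.     0.001]] [478.66285408 -15.89752377 151.7257094 ] 2.325 [-5.80333208e-02  3.29740176e-01  2.00631318e+00 -3.66191032e-05
  8.04137300e-01 -4.34547390e-01]
jaw az 0.37653984171713056
scene [[385.8 239.7]
 [389.4 233.5]
 [342.8 226. ]
 [346.8 220.1]]
306 194
top [[354.1 304.2]
 [365.3 300. ]
 [335.4 255.1]
 [346.4 251. ]]
290 242
```

View pics/scene_1.png

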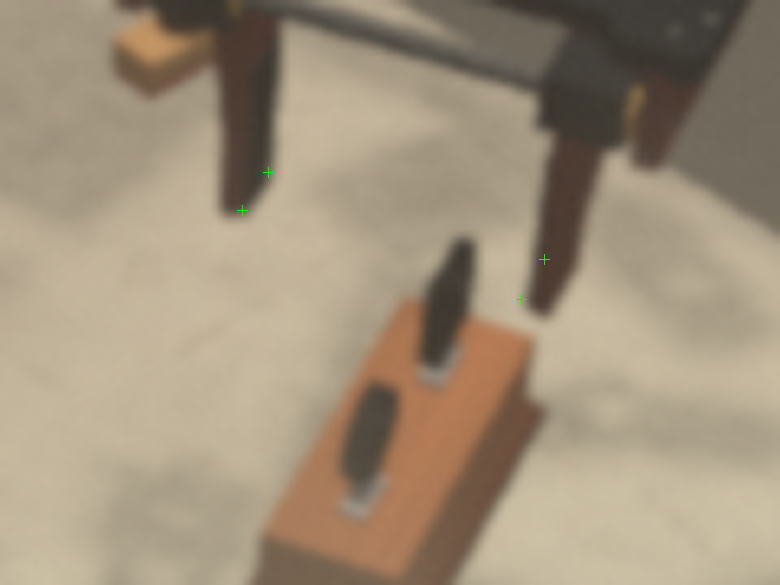

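View pics/top_1.png

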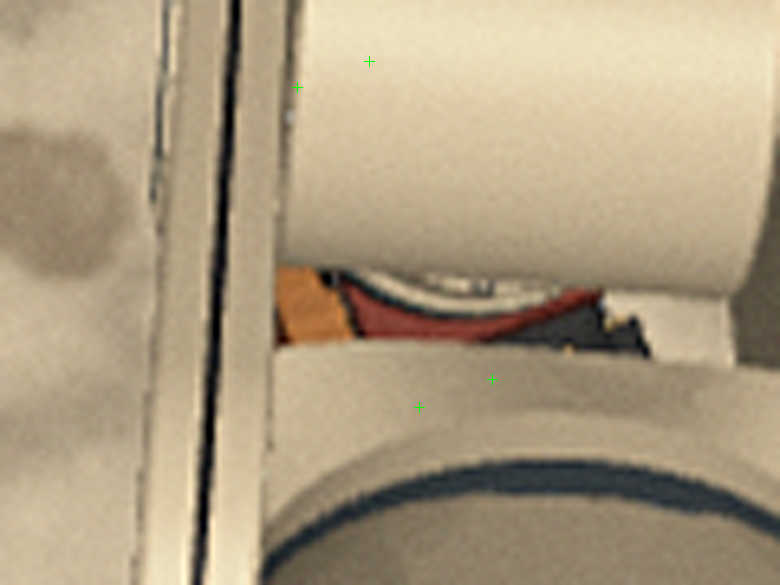

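```bash
python3 - <<'E'
from h import *
px,K,r,t=cam("scene")
for p in((474.2,-11.1,40),(472.7,183.2,62)):
    q=proj([p],K,r,t)[0]
    for d in((0.5,0.8),(1,1)): print(p,d,back(q-d,p[2],K,r,t).round(1))
E
python3 -m creep '[{"tx":0,"ty":0,"tz":-30,"rx":0,"ry":0,"rz":0,"fingers":0},{"tx":0,"ty":0,"tz":-60,"rx":0,"ry":0,"rz":0,"fingers":0},{"tx":0,"ty":0,"tz":-80,"rx":0,"ry":0,"rz":0,"fingers":100},{"tx":0,"ty":0,"tz":-80,"rx":0,"ry":0,"rz":0,"fingers":160},{"tx":0,"ty":0,"tz":-80,"rx":0,"ry":0,"rz":0,"fingers":160},{"tx":0,"ty":0,"tz":-80,"rx":0,"ry":0,"rz":0,"fingers":160}]'
cat > look.py <<'E'
import sys
from h import *
from scipy.spatial.transform import Rotation as R
o=ctrl.get_obs(); M=R.from_rotvec(o["orientation"]).as_matrix(); z=M[:,2]; print("jaw az",np.arctan2(z[1],z[0]).round(4),o["ee_pos"].round(2),o["width"],o["ft_force"].round(1),o["t"],o["qpos"].round(2), "down",M[:,1].round(4))
n=sys.argv[1]; px,K,r,t=cam(n); e=o["ee_pos"]
tips=[e+8*M[:,1]+s*o["width"]/2*M[:,2]+w*10*M[:,0] for s in(-1,1) for w in(-1,1)]
q=proj(tips,K,r,t); c=q.mean(0)+(0,int(sys.argv[3])); S=float(sys.argv[4]) if len(sys.argv)>4 else 8; w,h=int(780/S),int(580/S); x,y=int(c[0]-w/2),int(c[1]-h/2)
im=cv2.resize(px[y:y+h,x:x+w],None,fx=S,fy=S,interpolation=cv2.INTER_CUBIC)
for p in q: cv2.drawMarker(im,tuple(((p-[x,y]+.5)*S-.5).astype(int)),(0,255,0),0,10,1)
cv2.imwrite(f"pics/{sys.argv[2]}.png",im); print(x,y,S)
E
python3 look.py scene s2 0
```

```text
(474.2, -11.1, 40) (0.5, 0.8) [476.5 -12.   40. ]
(474.2, -11.1, 40) (1, 1) [477.5 -11.7  40. ]
(472.7, 183.2, 62) (0.5, 0.8) [474.8 182.6  62. ]
(472.7, 183.2, 62) (1, 1) [475.7 182.9  62. ]
t: 3.22
ee_pos: [479.2, -15.6, 71.8]
orientation: [-1.363, 0.926, -0.929]
ft_force: [0.0, 0.1, -0.2]
width: 51.3
jaw az 0.3769 [479.17 -15.65  71.77] 51.29226522690776 [ 0.   0.1 -0.2] 3.225 [-0.06  0.48  2.04 -0.    0.62 -0.43] down [ 2.1e-03 -1.0e-04 -1.0e+00]
313 223 8
```

View pics/s2.png

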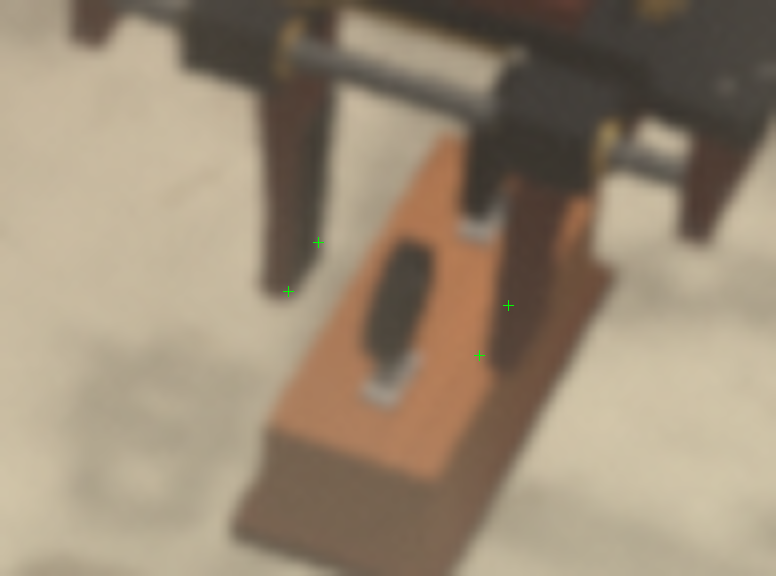

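```bash
cat > kc.py <<'E'
from h import *
from scipy.optimize import fsolve
a=1.95; d=np.array([np.cos(a),np.sin(a),0]); n_=np.array([-d[1],d[0],0]); th=np.linspace(0,2*np.pi,90)
def hullc(p,K,r,t):
    P=[np.r_[p,68]+16*np.cos(x)*d+16*np.sin(x)*np.array([0,0,1])+w*n_ for w in(-4,4) for x in th]
    h=cv2.convexHull(proj(P,K,r,t).astype(np.float32)); m=cv2.moments(h); return np.array([m['m10']/m['m00'],m['m01']/m['m00']]),m['m00']
for n,box,off in (("scene",(354,250,372,271),(.8,1.1)),("top",(335,272,360,292),(0,0))):
    px=cv2.imread(f"pics/{n}0.png"); _,K,r,t=cam(n)
    x0,y0,x1,y1=box; g=px[y0:y1,x0:x1].max(2).astype(float)
    print(n); 
    for th_ in(80,90,100):
        m=(g<th_); ys,xs=np.nonzero(m)
        c=np.array([xs.mean()+x0,ys.mean()+y0]); s=fsolve(lambda p:hullc(p,K,r,t)[0]-(c-off),[478,-13]); print(th_,m.sum(),c.round(2),s.round(2),hullc(s,K,r,t)[1])
E
python3 kc.py
```

```text
scene
80 25 [363.2  258.68] [480.77 -17.07] 105.91875104024075
90 58 [362.47 260.24] [478.63 -12.64] 106.57814236055128
100 74 [362.31 260.53] [478.26 -11.8 ] 106.70469727483578
top
80 85 [346.79 281.01] [480.09 -14.66] 96.11803710786626
90 90 [346.44 280.72] [480.6  -14.03] 96.26100407121703
100 93 [346.39 280.8 ] [480.46 -13.93] 96.24655977962539
```

```bash
python3 -m creep '[{"tx":0,"ty":2.5,"tz":-8,"rx":0,"ry":0,"rz":0,"fingers":160},{"tx":0,"ty":2.5,"tz":-15.5,"rx":0,"ry":0,"rz":0,"fingers":190},{"tx":0,"ty":2.5,"tz":-15.5,"rx":0,"ry":0,"rz":0,"fingers":200},{"tx":0,"ty":2.5,"tz":-15.5,"rx":0,"ry":0,"rz":0,"fingers":200},{"tx":0,"ty":2.5,"tz":-15.5,"rx":0,"ry":0,"rz":0,"fingers":200}]'
python3 look.py scene s3 0
```

```text
t: 4.0
ee_pos: [478.5, -13.1, 55.3]
orientation: [-1.364, 0.927, -0.927]
ft_force: [0.6, 0.5, 0.3]
width: 19.4
jaw az 0.377 [478.49 -13.09  55.25] 19.371957888729316 [0.6 0.5 0.3] 4.0 [-0.05  0.51  2.05 -0.    0.59 -0.43] down [ 2.e-04 -0.e+00 -1.e+00]
312 230 8
```

View pics/s3.png

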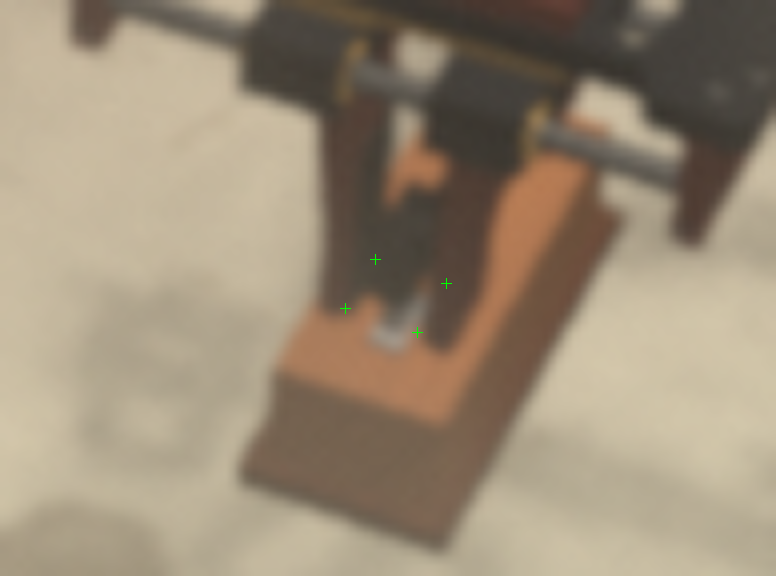

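```bash
python3 -m creep '[{"tx":0,"ty":0,"tz":0,"rx":0,"ry":0,"rz":0,"fingers":212},{"tx":0,"ty":0,"tz":0,"rx":0,"ry":0,"rz":0,"fingers":220}]'
python3 -m creep '[{"tx":0,"ty":0,"tz":0,"rx":0,"ry":0,"rz":0,"fingers":224},{"tx":0,"ty":0,"tz":0,"rx":0,"ry":0,"rz":0,"fingers":224}]'
```

```text
t: 4.3
ee_pos: [478.4, -13.1, 55.3]
orientation: [-1.364, 0.927, -0.927]
ft_force: [0.3, 0.1, -0.1]
width: 12.4
t: 4.55
ee_pos: [478.4, -13.1, 55.2]
orientation: [-1.364, 0.927, -0.927]
ft_force: [-0.2, -0.3, -0.5]
width: 10.5
```

```bash
python3 -m creep '[{"tx":0,"ty":0,"tz":0,"rx":0,"ry":0,"rz":0,"fingers":255},{"tx":0,"ty":0,"tz":0,"rx":0,"ry":0,"rz":0,"fingers":255},{"tx":0,"ty":0,"tz":0,"rx":0,"ry":0,"rz":0,"fingers":255}]'
python3 look.py scene s4 0
```

```text
t: 4.92
ee_pos: [478.4, -13.1, 55.2]
orientation: [-1.364, 0.927, -0.927]
ft_force: [0.7, -0.1, 0.7]
width: 7.9
jaw az 0.3769 [478.36 -13.07  55.18] 7.944952104257271 [ 0.7 -0.1  0.7] 4.925 [-0.05  0.51  2.05  0.    0.59 -0.43] down [ 0.  0. -1.]
312 230 8
```

```bash
python3 -m creep '[{"tx":0,"ty":0,"tz":6,"rx":0,"ry":0,"rz":0,"fingers":255},{"tx":0,"ty":0,"tz":20,"rx":0,"ry":0,"rz":0,"fingers":255},{"tx":0,"ty":0,"tz":45,"rx":0,"ry":0,"rz":0,"fingers":255},{"tx":0,"ty":0,"tz":80,"rx":0,"ry":0,"rz":0,"fingers":255},{"tx":0,"ty":0,"tz":90,"rx":0,"ry":0,"rz":0,"fingers":255},{"tx":0,"ty":0,"tz":90,"rx":0,"ry":0,"rz":0,"fingers":255}]'
python3 look.py scene s5 20
```

```text
t: 5.72
ee_pos: [478.7, -13.1, 145.9]
orientation: [-1.363, 0.926, -0.928]
ft_force: [0.7, 0.1, -0.9]
width: 8.0
jaw az 0.377 [478.74 -13.07 145.87] 8.021690917557736 [ 0.7  0.1 -0.9] 5.725 [-0.05  0.34  2.01  0.    0.79 -0.43] down [ 1.9e-03 -1.0e-04 -1.0e+00]
316 216 8
```

View pics/s5.png

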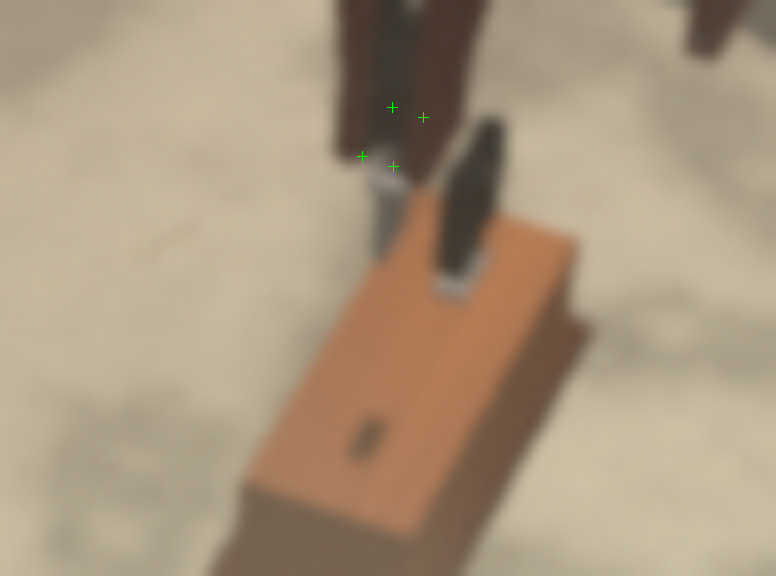

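```bash
python3 -m creep '[{"tx":0,"ty":40,"tz":0,"rx":0,"ry":0,"rz":0.17,"fingers":255},{"tx":0,"ty":80,"tz":0,"rx":0,"ry":0,"rz":0.34,"fingers":255},{"tx":0,"ty":120,"tz":0,"rx":0,"ry":0,"rz":0.51,"fingers":255},{"tx":-2,"ty":160,"tz":0,"rx":0,"ry":0,"rz":0.68,"fingers":255},{"tx":-2,"ty":185,"tz":0,"rx":0,"ry":0,"rz":0.85,"fingers":255},{"tx":-2,"ty":193,"tz":-5,"rx":0,"ry":0,"rz":1.0,"fingers":255},{"tx":-2,"ty":193,"tz":-16,"rx":0,"ry":0,"rz":1.037,"fingers":255},{"tx":-2,"ty":193,"tz":-16,"rx":0,"ry":0,"rz":1.037,"fingers":255},{"tx":-2,"ty":193,"tz":-16,"rx":0,"ry":0,"rz":1.037,"fingers":255}]'
python3 look.py scene s6 20; python3 look.py top t6 0
```

```text
t: 6.9
ee_pos: [476.1, 179.3, 128.7]
orientation: [-1.568, 0.126, -0.124]
ft_force: [0.3, 0.1, -0.5]
width: 7.9
jaw az 1.4116 [476.14 179.31 128.7 ] 7.876382027371096 [ 0.3  0.1 -0.5] 6.9 [ 0.34  0.41  1.95 -0.    0.78 -1.07] down [-1.e-03 -4.e-04 -1.e+00]
242 271 8
jaw az 1.4119 [476.34 179.39 128.99] 7.353616455712519 [-0.2 -1.7  0.5] 6.95 [ 0.34  0.41  1.95 -0.    0.78 -1.08] down [-5.e-04 -2.e-04 -1.e+00]
186 241 8
```

View pics/s6.png

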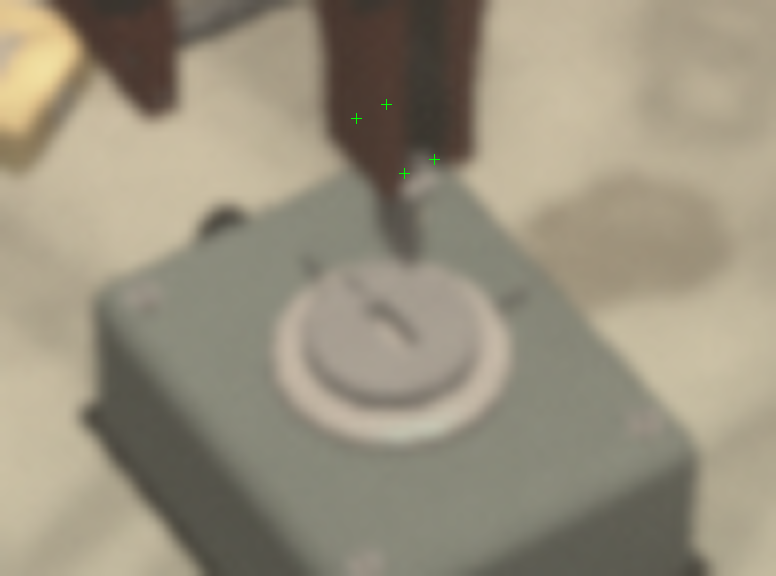

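View pics/t6.png

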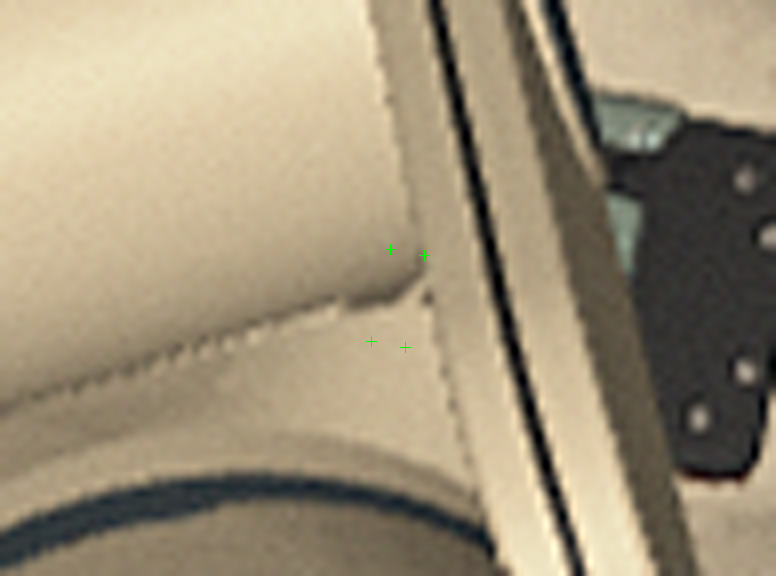

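```bash
cat > ov2.py <<'E'
import sys
from h import *
from scipy.spatial.transform import Rotation as R
# args: name dx dy(px offset) l(lateral along tool x) kx ky kyaw
name=sys.argv[1]; dx,dy,l,kx,ky,yaw=map(float,sys.argv[2:8]); S=14; draw=int(sys.argv[8]) if len(sys.argv)>8 else 1
o=ctrl.get_obs(); M=R.from_rotvec(o["orientation"]).as_matrix(); e=o["ee_pos"]; X=M[:,0];Z=M[:,2];U=-M[:,1]
px,K,r,t=cam("scene")
tip=e-43.2*U+l*X
c=proj([tip],K,r,t)[0]; w,h=54,42; x,y=int(c[0]-w/2),int(c[1]-h/2)+2
im=cv2.resize(px[y:y+h,x:x+w],None,fx=S,fy=S,interpolation=cv2.INTER_CUBIC)
raw=im.copy()
def pl(P,col,cl=True):
    q=(proj(P,K,r,t)+[dx,dy]-[x,y]+.5)*S-.5; cv2.polylines(im,[np.round(q).astype(int)],cl,col,1,cv2.LINE_AA)
def rect(z,a,b,col): pl([tip+z*U+sx*a/2*X+sy*b/2*Z for sx,sy in((-1,-1),(1,-1),(1,1),(-1,1))],col)
rect(0,9,1.2,(0,255,0)); rect(6,14,4,(0,255,0)); rect(28,14,4,(0,255,0)); rect(28,20,9,(255,255,0)); rect(31,20,9,(255,255,0))
a=np.array([np.cos(yaw),np.sin(yaw),0]); b=np.array([-a[1],a[0],0]); k=np.array([kx,ky,62])
pl([k+sx*7.8*a+sy*2.8*b for sx,sy in((-1,-1),(1,-1),(1,1),(-1,1))],(0,0,255))
th=np.linspace(0,2*np.pi,80); pl([k+20.5*(np.cos(q)*a+np.sin(q)*b) for q in th],(0,0,255))
P50=np.array([kx,ky,50.]); pl([P50+sx*60*a+sy*48*b for sx,sy in((-1,-1),(1,-1),(1,1),(-1,1))],(0,0,255))
cv2.imwrite(f"pics/{name}.png",im if draw else raw); print(x,y,S,o["t"],e.round(2))
E
python3 ov2.py o6 0.8 1.1 0 475 182.5 -0.155; python3 ov2.py r6 0.8 1.1 0 475 182.5 -0.155 0
```

```text
263 282 14 7.0 [476.53 179.53 129.23]
263 282 14 7.05 [476.59 179.6  129.35]
```

View pics/o6.png

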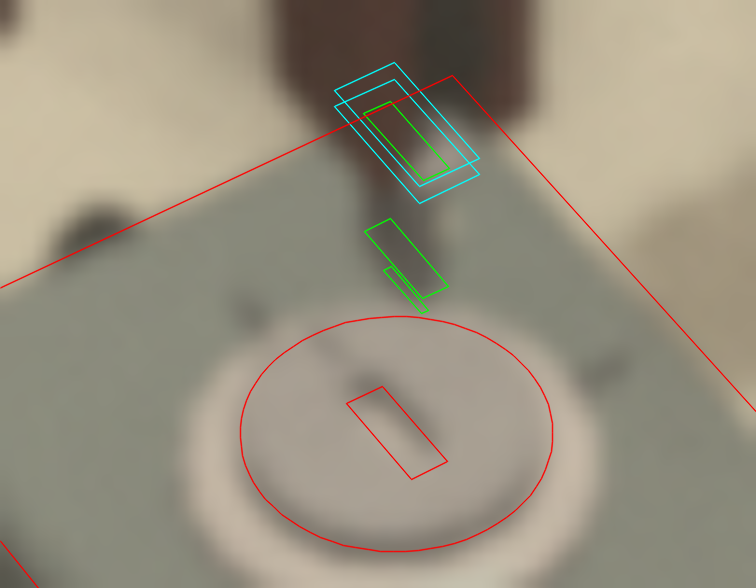

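View pics/r6.png

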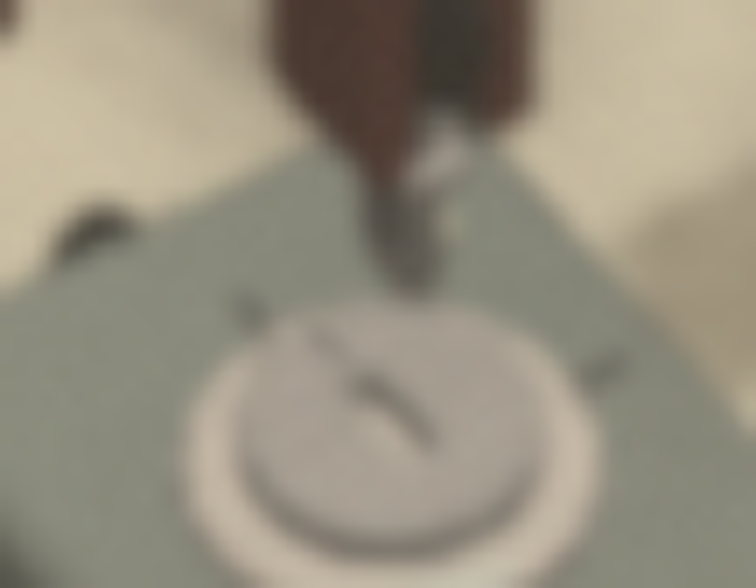

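Run:
```python
from h import *
A=[]
for i in range(10):
    px,K,r,t=cam("scene"); A.append(px.astype(float))
m=np.mean(A,0); np.save("avg_scene.npy",m); print(np.std(A,0).mean(), ctrl.get_obs()["ee_pos"],ctrl.get_obs()["t"])
x,y,w,h=274,296,36,30
g=m[y:y+h,x:x+w]; g=np.clip((g-60)/(190-60)*255,0,255).astype(np.uint8)
cv2.imwrite("pics/avg6.png",cv2.resize(g,None,fx=20,fy=20,interpolation=cv2.INTER_CUBIC))
```

```text
0.5813006011139467 [476.37605351 179.96815119 129.21522715] 7.6
```

View pics/avg6.png

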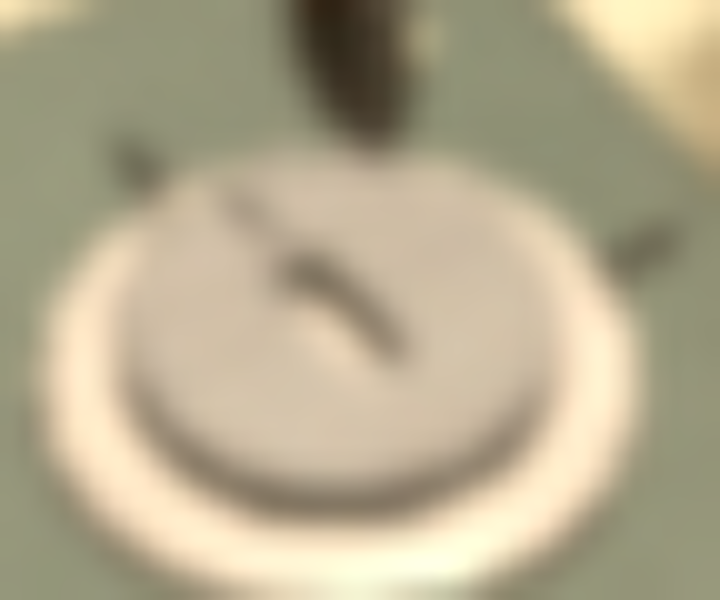

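```bash
cat > fit2.py <<'E'
from h import *
from scipy.optimize import minimize
from scipy.ndimage import map_coordinates, gaussian_filter
from scipy.spatial.transform import Rotation as R
I=np.load("avg_scene.npy"); B=cv2.imread("pics/scene0.png").astype(float)
_,K,r,t=cam("scene"); o=ctrl.get_obs(); M=R.from_rotvec(o["orientation"]).as_matrix(); e=o["ee_pos"]; print(e)
X,Z,U=M[:,0],M[:,2],-M[:,1]; tip=e-43.2*U
D=np.abs(I-B).sum(2)
x0,y0,x1,y1=280,290,300,308
print(D[y0:y1,x0:x1].astype(int))
cv2.imwrite("pics/diff.png",cv2.resize(np.clip(D[270:320,260:320],0,255).astype(np.uint8),None,fx=12,fy=12,interpolation=cv2.INTER_NEAREST))
# cylinder ellipse
g=gaussian_filter(B.mean(2),0.7); gy,gx=np.gradient(g)
th=np.linspace(0,2*np.pi,180,endpoint=False)
def score(p,Rr,z=62,part=None):
    k=np.array([p[0],p[1],z]); P=[k+Rr*np.array([np.cos(a),np.sin(a),0]) for a in th]; q=proj(P,K,r,t)
    nrm=q-proj([k],K,r,t); nrm/=np.linalg.norm(nrm,axis=1)[:,None]
    s=map_coordinates(gx,[q[:,1],q[:,0]],order=3)*nrm[:,0]+map_coordinates(gy,[q[:,1],q[:,0]],order=3)*nrm[:,1]
    return s,q
best=[]
for Rr in(18.5,19,19.5,20,20.5):
    f=lambda p:-np.abs(score(p,Rr)[0]).mean()
    m=min((minimize(f,[x,y],method="Nelder-Mead") for x in(470,473,476) for y in(180,183,186)),key=lambda m:m.fun)
    print(Rr,m.x.round(2),m.fun, proj([[*m.x,62]],K,r,t).round(2))
E
python3 fit2.py
```

```text
[476.35559798 179.95965347 129.18572249]
[[ 23  21  12  19  84 162 218 227 214 196 188 182 177 159 138 146 186 216
  217 171]
 [ 23  23  20  11  17  79 142 183 188 181 184 183 174 131  80  67  93 120
  122  83]
 [ 25  23  21  17   9  19  73 131 172 183 182 177 146  82   9  18   7  25
   31  13]
 [ 20  19  17  17  16   4  24  77 147 179 178 153  82   4  42  47  20   9
    6   9]
 [ 20  15  15  16  15  13   3  36 110 170 195 160  79  15  11  11   4  10
   13  15]
 [ 15  14  12  14  12  14  11  18  84 184 257 256 207 154  94  23   3  12
   12  14]
 [ 17  13  14  15  14  16  12   9  82 213 316 342 324 272 154  29   9  15
   16  12]
 [ 15  12  16  16  13  19  12   6  81 217 324 360 356 300 159  23  11  14
   16  13]
 [ 18  16  18  16  17  16  14   0  60 175 270 319 313 257 125  13  13  15
   12  14]
 [ 16  18  15  15  14  16  15   7  25 105 187 234 232 185  90   3  15  17
   18  17]
 [ 19  13  14  17  17  15  15  15   1  52 119 151 148 115  54   2  17  13
   16  16]
 [ 16  16  15  16  16  19  14  14   7  23  73 102 102  81  37   4  16  14
   14  15]
 [ 14  17  18  17  18  18  15  17  14   2  35  72  91  69  25   7  17  16
   16  17]
 [ 13  16  17  17  18  18  18  17  16  15   4  32  58  38   1  14  17  16
   17  16]
 [ 13  11  16  19  20  21  18  20  23  21  15   1  10   2  12  19  19  18
   18  16]
 [ 16  15  20  16  20  21  21  18  21  20  21  19  15  19  20  21  20  21
   22  20]
 [ 20  16  19  22  17  16  20  18  18  22  23  21  23  20  23  22  25  23
   21  21]
 [ 20  25  22  21  23  23  19  22  19  22  19  21  22  20  18  23  21  20
   21  21]]
18.5 [468.32 187.53] -9.049371777090109 [[290.42 314.73]]
19 [468.88 187.07] -9.298220540296306 [[290.4  314.43]]
19.5 [469.36 186.59] -9.596718788434966 [[290.42 314.15]]
20 [469.81 186.14] -9.819547004759695 [[290.44 313.89]]
20.5 [470.41 185.62] -10.020955130524301 [[290.43 313.56]]
```

View pics/diff.png

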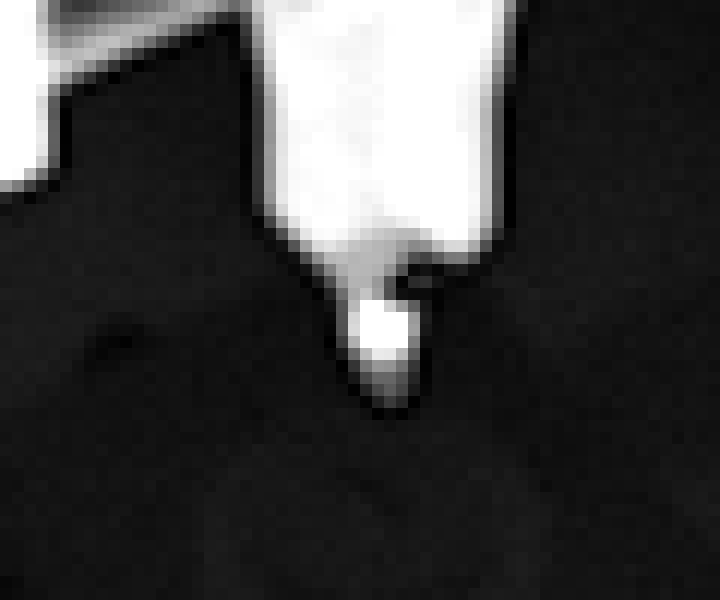

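```bash
cat > fit3.py <<'E'
from h import *
from scipy.optimize import minimize, least_squares
from scipy.ndimage import gaussian_filter
from scipy.spatial.transform import Rotation as R
I=np.load("avg_scene.npy"); B=cv2.imread("pics/scene0.png").astype(float)
_,K,r,t=cam("scene"); M=R.from_rotvec(ctrl.get_obs()["orientation"]).as_matrix(); e=np.array([476.36,179.96,129.2])
X,Z,U=M[:,0],M[:,2],-M[:,1]; tip=e-43.2*U
cs=((-1,-1),(1,-1),(1,1),(-1,1)); rc=lambda z,a,b:[tip+z*U+i*a/2*X+j*b/2*Z for i,j in cs]
parts=[rc(0,9,1.2)+rc(6,14,4), rc(6,14,4)+rc(28,14,4)]
x0,y0,x1,y1=282,296,302,308; S=8
I_=I[y0:y1,x0:x1].mean(2); B_=B[y0:y1,x0:x1].mean(2)
def alpha(d,sg):
    m=np.zeros(((y1-y0+20)*S,(x1-x0+20)*S),np.float32)
    for P in parts:
        q=(proj(P,K,r,t)+d-[x0-10,y0-10]+.5)*S-.5
        cv2.fillConvexPoly(m,np.round(cv2.convexHull(q.astype(np.float32))*16).astype(np.int32),1,shift=4)
    m=gaussian_filter(m,sg*S); return cv2.resize(m,None,fx=1/S,fy=1/S,interpolation=cv2.INTER_AREA)[10:-10,10:-10]
def res(p):
    a=alpha(p[:2],abs(p[4])+.2); yy=np.arange(y0,y1)[:,None]-300
    return (((1-a)*(B_+p[5])+a*(p[2]+p[3]*yy))-I_).ravel()
best=min((least_squares(res,[dx,dy,50,0,.5,0],diff_step=[.02,.02,.01,.01,.05,.01],x_scale=[1,1,50,5,1,5]) for dx in(0,1) for dy in(0,1)),key=lambda s:s.cost)
print(best.x.round(2),best.cost, np.abs(best.fun).max())
d=best.x[:2]; tp=proj([tip],K,r,t)[0]+d; print("tip px",tp)
J=np.array([proj([tip+v],K,r,t)[0]-proj([tip],K,r,t)[0] for v in np.eye(3)]); print("px/mm x,y,z",J.round(3))
# where pixel of face centre would be if tip were at z=62 at current xy
cur=proj([[tip[0],tip[1],62]],K,r,t)[0]+d
for kp in((290.6,311.3),(290.8,311.6)):
    dv=np.array(kp)-cur; print(kp,"move",np.linalg.solve(J[:2].T,dv).round(2))
E
python3 fit3.py
```

```text
[ 0.33  0.71 85.52  1.51  0.71  6.11] 358.91899889765597 10.611789751018591
tip px [290.93060909 302.02011032]
px/mm x,y,z [[-0.367 -0.304]
 [-0.412  0.273]
 [ 0.001 -0.375]]
(290.6, 311.3) move [-0.38  1.07]
(290.8, 311.6) move [-1.17  1.29]
```

```bash
python3 -m creep '[{"tx":-0.8,"ty":1.2,"tz":-8,"rx":0,"ry":0,"rz":0,"fingers":255},{"tx":-0.8,"ty":1.2,"tz":-16,"rx":0,"ry":0,"rz":0,"fingers":255},{"tx":-0.8,"ty":1.2,"tz":-20,"rx":0,"ry":0,"rz":0,"fingers":255},{"tx":-0.8,"ty":1.2,"tz":-20,"rx":0,"ry":0,"rz":0,"fingers":255},{"tx":-0.8,"ty":1.2,"tz":-20,"rx":0,"ry":0,"rz":0,"fingers":255}]'
python3 ov2.py o7 0.33 0.71 0 476 181 -0.155;python3 ov2.py r7 0.33 0.71 0 476 181 -0.155 0
python3 - <<'E'
import cv2,numpy as np
a=cv2.imread("pics/o7.png");b=cv2.imread("pics/r7.png");b=np.clip((b.astype(float)-40)*1.7,0,255).astype(np.uint8)
cv2.imwrite("pics/or7.png",np.hstack([a[60:560,180:580],b[60:560,180:580]]))
E
```

```text
t: 8.32
ee_pos: [475.7, 181.2, 109.2]
orientation: [-1.567, 0.123, -0.123]
ft_force: [0.4, 0.6, 0.0]
width: 7.9
263 290 14 8.325 [475.66 181.15 109.19]
263 290 14 8.375 [475.72 181.16 109.29]
```

View pics/or7.png

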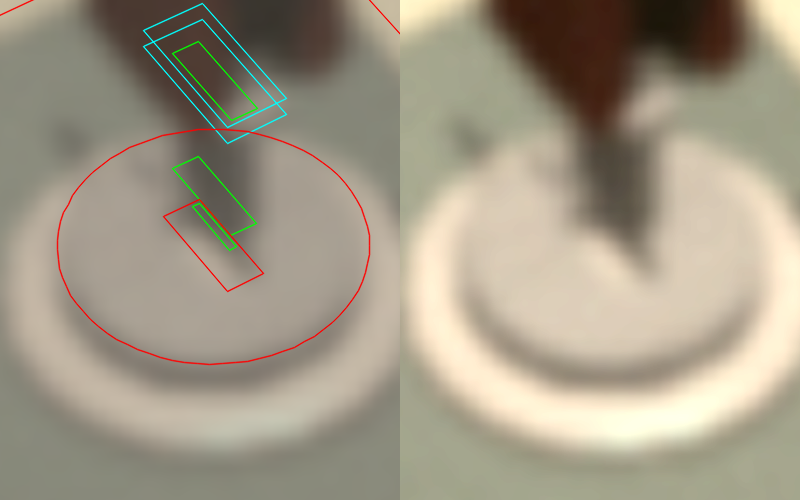

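```bash
python3 -m creep '[{"tx":0,"ty":0,"tz":-2,"rx":0,"ry":0,"rz":0,"fingers":255},{"tx":0,"ty":0,"tz":-4,"rx":0,"ry":0,"rz":0,"fingers":255},{"tx":0,"ty":0,"tz":-5,"rx":0,"ry":0,"rz":0,"fingers":255},{"tx":0,"ty":0,"tz":-6,"rx":0,"ry":0,"rz":0,"fingers":255}]'
python3 -m creep '[{"tx":0,"ty":0,"tz":-1,"rx":0,"ry":0,"rz":0,"fingers":255},{"tx":0,"ty":0,"tz":-2,"rx":0,"ry":0,"rz":0,"fingers":255},{"tx":0,"ty":0,"tz":-2,"rx":0,"ry":0,"rz":0,"fingers":255}]'
```

```text
t: 8.93
ee_pos: [475.6, 181.1, 103.1]
orientation: [-1.567, 0.123, -0.123]
ft_force: [0.6, -0.1, -0.2]
width: 7.9
t: 9.3
ee_pos: [475.5, 181.1, 101.1]
orientation: [-1.567, 0.123, -0.123]
ft_force: [-1.1, -0.8, 0.1]
width: 7.8
```

```bash
python3 -m creep '[{"tx":0,"ty":0,"tz":-1,"rx":0,"ry":0,"rz":0,"fingers":255},{"tx":0,"ty":0,"tz":-2,"rx":0,"ry":0,"rz":0,"fingers":255},{"tx":0,"ty":0,"tz":-2,"rx":0,"ry":0,"rz":0,"fingers":255}]'
python3 -m creep '[{"tx":0,"ty":0,"tz":-1,"rx":0,"ry":0,"rz":0,"fingers":255},{"tx":0,"ty":0,"tz":-2,"rx":0,"ry":0,"rz":0,"fingers":255},{"tx":0,"ty":0,"tz":-2,"rx":0,"ry":0,"rz":0,"fingers":255}]'
```

```text
t: 9.68
ee_pos: [475.9, 181.2, 99.2]
orientation: [-1.567, 0.123, -0.124]
ft_force: [1.6, 0.2, 0.5]
width: 8.2
t: 10.05
ee_pos: [476.0, 181.2, 97.2]
orientation: [-1.567, 0.123, -0.124]
ft_force: [2.3, -0.1, -0.5]
width: 7.7
```

```bash
python3 -m creep '[{"tx":0.8,"ty":-0.1,"tz":0,"rx":0,"ry":0,"rz":0,"fingers":255},{"tx":0.8,"ty":-0.1,"tz":-1,"rx":0,"ry":0,"rz":0,"fingers":255},{"tx":0.8,"ty":-0.1,"tz":-1,"rx":0,"ry":0,"rz":0,"fingers":255}]'
python3 -m creep '[{"tx":0,"ty":0,"tz":-1,"rx":0,"ry":0,"rz":0,"fingers":255},{"tx":0,"ty":0,"tz":-1.5,"rx":0,"ry":0,"rz":0,"fingers":255},{"tx":0,"ty":0,"tz":-1.5,"rx":0,"ry":0,"rz":0,"fingers":255}]'
```

```text
t: 10.42
ee_pos: [476.2, 181.0, 96.0]
orientation: [-1.567, 0.123, -0.123]
ft_force: [1.0, 0.4, -0.1]
width: 8.0
t: 10.8
ee_pos: [476.2, 181.0, 94.6]
orientation: [-1.567, 0.123, -0.123]
ft_force: [1.7, -0.7, -1.0]
width: 7.7
```

```bash
python3 -m creep '[{"tx":0.4,"ty":0,"tz":-1,"rx":0,"ry":0,"rz":0.05,"fingers":255},{"tx":0.4,"ty":0,"tz":-1.5,"rx":0,"ry":0,"rz":-0.05,"fingers":255},{"tx":0.4,"ty":0,"tz":-2,"rx":0,"ry":0,"rz":0,"fingers":255}]'
python3 -m creep '[{"tx":0,"ty":0,"tz":-0.5,"rx":0,"ry":0,"rz":0.05,"fingers":255},{"tx":0,"ty":0,"tz":-1,"rx":0,"ry":0,"rz":-0.05,"fingers":255},{"tx":0,"ty":0,"tz":-1.5,"rx":0,"ry":0,"rz":0,"fingers":255}]'
```

```text
t: 11.18
ee_pos: [476.3, 180.8, 92.5]
orientation: [-1.568, 0.124, -0.122]
ft_force: [0.3, -2.1, 1.3]
width: 7.8
t: 11.55
ee_pos: [476.2, 180.6, 91.1]
orientation: [-1.568, 0.124, -0.122]
ft_force: [-0.2, -3.4, 1.7]
width: 7.9
```

```bash
python3 -m creep '[{"tx":0,"ty":-0.4,"tz":-0.5,"rx":0,"ry":0,"rz":0.05,"fingers":255},{"tx":0,"ty":-0.4,"tz":-1,"rx":0,"ry":0,"rz":-0.05,"fingers":255},{"tx":0,"ty":-0.4,"tz":-1.5,"rx":0,"ry":0,"rz":0,"fingers":255}]'
python3 -m creep '[{"tx":0,"ty":0,"tz":-0.5,"rx":0,"ry":0,"rz":0.05,"fingers":255},{"tx":0,"ty":0,"tz":-1,"rx":0,"ry":0,"rz":-0.05,"fingers":255},{"tx":0,"ty":0,"tz":-1.5,"rx":0,"ry":0,"rz":0,"fingers":255}]'
```

```text
t: 11.92
ee_pos: [476.2, 180.3, 89.5]
orientation: [-1.568, 0.124, -0.122]
ft_force: [0.0, -1.4, 1.8]
width: 7.8
t: 12.3
ee_pos: [476.2, 180.2, 88.1]
orientation: [-1.568, 0.124, -0.122]
ft_force: [-0.3, -3.3, 0.8]
width: 7.5
```

```bash
python3 ov2.py o8 0.33 0.71 0 476 181 -0.155
```

```text
263 297 14 12.3 [476.18 180.16  88.05]
```

View pics/o8.png

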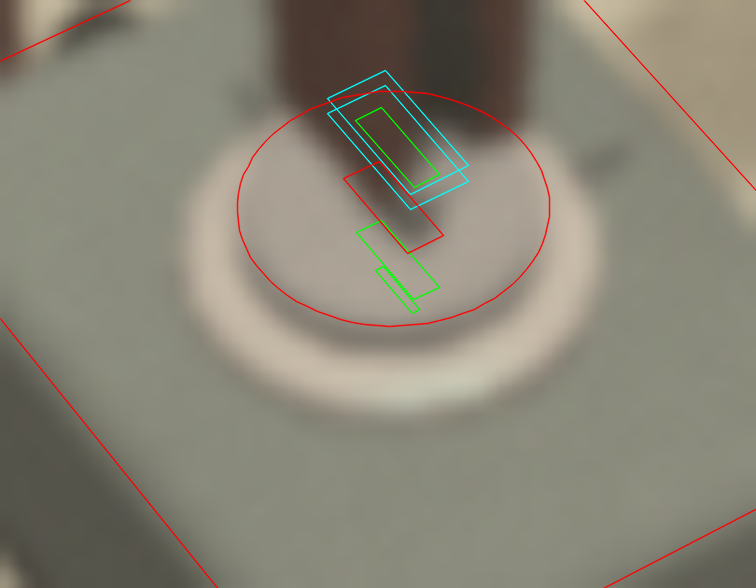

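```bash
python3 -m creep '[{"tx":0,"ty":-0.4,"tz":-0.5,"rx":0,"ry":0,"rz":0.05,"fingers":255},{"tx":0,"ty":-0.4,"tz":-1,"rx":0,"ry":0,"rz":-0.05,"fingers":255},{"tx":0,"ty":-0.4,"tz":-1.5,"rx":0,"ry":0,"rz":0,"fingers":255}]'
python3 -m creep '[{"tx":0,"ty":0,"tz":-0.5,"rx":0,"ry":0,"rz":0.05,"fingers":255},{"tx":0,"ty":0,"tz":-1,"rx":0,"ry":0,"rz":-0.05,"fingers":255},{"tx":0,"ty":0,"tz":-1.5,"rx":0,"ry":0,"rz":0,"fingers":255}]'
python3 -m creep '[{"tx":0,"ty":0,"tz":-0.5,"rx":0,"ry":0,"rz":0.05,"fingers":255},{"tx":0,"ty":0,"tz":-1,"rx":0,"ry":0,"rz":-0.05,"fingers":255},{"tx":0,"ty":0,"tz":-1.5,"rx":0,"ry":0,"rz":0,"fingers":255}]'
```

```text
t: 12.72
ee_pos: [476.5, 180.1, 86.7]
orientation: [-1.568, 0.124, -0.123]
ft_force: [-0.3, -2.2, 3.5]
width: 7.8
t: 13.1
ee_pos: [476.6, 180.2, 85.4]
orientation: [-1.567, 0.124, -0.124]
ft_force: [-0.7, -1.4, 6.7]
width: 7.9
t: 13.48
ee_pos: [476.9, 180.3, 84.1]
orientation: [-1.567, 0.124, -0.124]
ft_force: [-1.0, -1.7, 9.2]
width: 7.5
```

```bash
python3 -m creep '[{"tx":-0.3,"ty":-0.7,"tz":-0.3,"rx":0.03,"ry":0,"rz":0.06,"fingers":255},{"tx":-0.3,"ty":0.6,"tz":-0.6,"rx":-0.03,"ry":0,"rz":-0.06,"fingers":255},{"tx":-0.3,"ty":-0.7,"tz":-0.9,"rx":0.03,"ry":0,"rz":0.06,"fingers":255},{"tx":-0.3,"ty":0.6,"tz":-1.2,"rx":-0.03,"ry":0,"rz":-0.06,"fingers":255},{"tx":-0.3,"ty":-0.1,"tz":-1.5,"rx":0,"ry":0,"rz":0,"fingers":255}]'
```

```text
t: 14.1
ee_pos: [476.9, 180.8, 82.4]
orientation: [-1.567, 0.123, -0.125]
ft_force: [1.1, -3.0, 3.5]
width: 8.0
```

```bash
python3 -m creep '[{"tx":0,"ty":-0.7,"tz":-0.4,"rx":0.03,"ry":0,"rz":0.06,"fingers":255},{"tx":0,"ty":0.6,"tz":-0.8,"rx":-0.03,"ry":0,"rz":-0.06,"fingers":255},{"tx":0,"ty":-0.7,"tz":-1.2,"rx":0.03,"ry":0,"rz":0.06,"fingers":255},{"tx":0,"ty":0.6,"tz":-1.6,"rx":-0.03,"ry":0,"rz":-0.06,"fingers":255},{"tx":0,"ty":-0.1,"tz":-2,"rx":0,"ry":0,"rz":0,"fingers":255}]'
python3 ov2.py o9 0.33 0.71 0 476 181 -0.155
```

```text
t: 14.72
ee_pos: [476.9, 180.8, 80.4]
orientation: [-1.567, 0.124, -0.125]
ft_force: [0.6, -2.5, 2.9]
width: 7.9
263 300 14 14.725 [476.89 180.8   80.42]
```

View pics/o9.png

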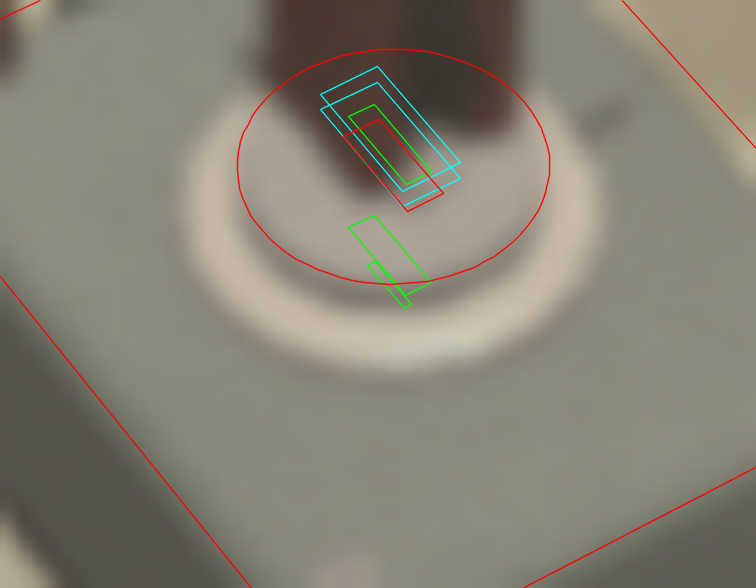

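```bash
python3 -m creep '[{"tx":0,"ty":-0.8,"tz":-0.4,"rx":0.03,"ry":0,"rz":0.06,"fingers":255},{"tx":0,"ty":0.4,"tz":-0.8,"rx":-0.03,"ry":0,"rz":-0.06,"fingers":255},{"tx":0,"ty":-0.8,"tz":-1.2,"rx":0.03,"ry":0,"rz":0.06,"fingers":255},{"tx":0,"ty":0.4,"tz":-1.6,"rx":-0.03,"ry":0,"rz":-0.06,"fingers":255},{"tx":0,"ty":-0.2,"tz":-2,"rx":0,"ry":0,"rz":0,"fingers":255}]'
python3 -m creep '[{"tx":0,"ty":-0.2,"tz":-0.5,"rx":0,"ry":0,"rz":0.05,"fingers":255},{"tx":0,"ty":-0.2,"tz":-1,"rx":0,"ry":0,"rz":-0.05,"fingers":255},{"tx":0,"ty":-0.2,"tz":-1,"rx":0,"ry":0,"rz":0,"fingers":255}]'
```

```text
t: 15.4
ee_pos: [476.8, 180.7, 78.3]
orientation: [-1.567, 0.124, -0.125]
ft_force: [0.8, -1.8, 2.6]
width: 7.9
t: 15.78
ee_pos: [476.8, 180.3, 77.3]
orientation: [-1.566, 0.124, -0.125]
ft_force: [-0.0, 4.3, 0.1]
width: 7.7
```

```bash
python3 -m creep '[{"tx":0,"ty":0.3,"tz":-0.5,"rx":0,"ry":0,"rz":0.04,"fingers":255},{"tx":0,"ty":0.3,"tz":-1,"rx":0,"ry":0,"rz":-0.04,"fingers":255},{"tx":0,"ty":0.3,"tz":-1,"rx":0,"ry":0,"rz":0,"fingers":255}]'
python3 -m creep '[{"tx":0,"ty":0,"tz":-0.5,"rx":0,"ry":0,"rz":0.04,"fingers":255},{"tx":0,"ty":0,"tz":-1,"rx":0,"ry":0,"rz":-0.04,"fingers":255},{"tx":0,"ty":0,"tz":-1,"rx":0,"ry":0,"rz":0,"fingers":255}]'
python3 ov2.py r10 0.33 0.71 0 476 181 -0.155 0
```

```text
t: 16.15
ee_pos: [477.0, 180.4, 77.1]
orientation: [-1.566, 0.123, -0.125]
ft_force: [-1.2, 0.7, 9.5]
width: 7.9
t: 16.52
ee_pos: [477.2, 180.5, 76.9]
orientation: [-1.566, 0.123, -0.125]
ft_force: [-2.8, 0.0, 19.6]
width: 8.2
263 301 14 16.525 [477.18 180.46  76.91]
```

View pics/r10.png

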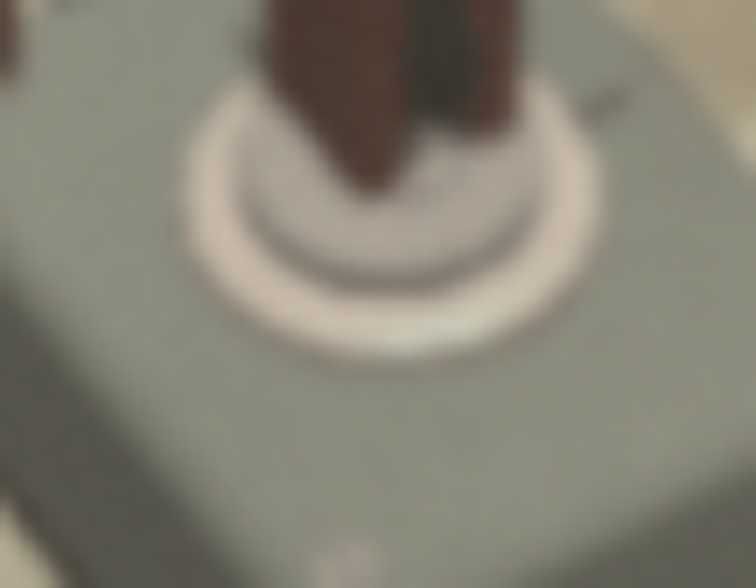

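```bash
python3 -m creep '[{"tx":-0.1,"ty":0,"tz":1.2,"rx":0,"ry":0,"rz":0,"fingers":255},{"tx":-0.1,"ty":0,"tz":1.2,"rx":0,"ry":0,"rz":0,"fingers":255},{"tx":-0.1,"ty":0,"tz":1.2,"rx":0,"ry":0,"rz":0,"fingers":255}]'
python3 -m creep '[{"tx":0.05,"ty":0.15,"tz":0,"rx":0,"ry":0,"rz":-0.15,"fingers":255},{"tx":0.15,"ty":0.3,"tz":0,"rx":0,"ry":0,"rz":-0.3,"fingers":255},{"tx":0.2,"ty":0.45,"tz":0,"rx":0,"ry":0,"rz":-0.4,"fingers":255},{"tx":0.25,"ty":0.55,"tz":0,"rx":0,"ry":0,"rz":-0.5,"fingers":255},{"tx":0.25,"ty":0.55,"tz":0,"rx":0,"ry":0,"rz":-0.5,"fingers":255}]'
```

```text
t: 16.95
ee_pos: [477.0, 180.4, 77.0]
orientation: [-1.566, 0.123, -0.125]
ft_force: [-0.7, 1.6, 9.0]
width: 8.1
t: 17.58
ee_pos: [477.3, 180.6, 77.0]
orientation: [-1.508, 0.515, -0.516]
ft_force: [0.9, -0.4, 10.3]
width: 7.7
```

```bash
python3 -m creep '[{"tx":0.15,"ty":0.1,"tz":0,"rx":0,"ry":0,"rz":-0.15,"fingers":255},{"tx":0.3,"ty":0.25,"tz":0,"rx":0,"ry":0,"rz":-0.3,"fingers":255},{"tx":0.45,"ty":0.35,"tz":0,"rx":0,"ry":0,"rz":-0.45,"fingers":255},{"tx":0.45,"ty":0.35,"tz":0,"rx":0,"ry":0,"rz":-0.5,"fingers":255},{"tx":0.45,"ty":0.35,"tz":0,"rx":0,"ry":0,"rz":-0.5,"fingers":255}]'
python3 -c "
from h import *
o=ctrl.get_obs();print(o['moment'],o['qpos'])"
```

```text
t: 18.2
ee_pos: [477.4, 180.8, 77.0]
orientation: [-1.377, 0.899, -0.9]
ft_force: [-0.9, -1.4, 10.1]
width: 7.9
[-0.23753728  0.06740832  0.07223842] [ 3.38852042e-01  4.99323973e-01  1.97179129e+00 -5.90387110e-04
  6.69982694e-01 -7.35681761e-02]
```

```bash
python3 -m creep '[{"tx":0.15,"ty":0,"tz":0,"rx":0,"ry":0,"rz":-0.15,"fingers":255},{"tx":0.35,"ty":0,"tz":0,"rx":0,"ry":0,"rz":-0.3,"fingers":255},{"tx":0.55,"ty":0,"tz":0,"rx":0,"ry":0,"rz":-0.45,"fingers":255},{"tx":0.65,"ty":0,"tz":0,"rx":0,"ry":0,"rz":-0.57,"fingers":255},{"tx":0.65,"ty":0,"tz":0,"rx":0,"ry":0,"rz":-0.57,"fingers":255},{"tx":0.65,"ty":0,"tz":0,"rx":0,"ry":0,"rz":-0.57,"fingers":255}]'
python3 look.py scene s11 5 7; python3 -c "
from h import *
o=ctrl.get_obs();print(o['moment'],o['qpos'])"
```

```text
t: 18.95
ee_pos: [477.7, 180.8, 77.0]
orientation: [-1.131, 1.324, -1.324]
ft_force: [-2.4, -1.2, 12.7]
width: 7.9
jaw az -0.1565 [477.66 180.77  77.03] 7.87881317110845 [-2.4 -1.2 12.7] 18.95 [ 0.34  0.5   1.97 -0.    0.67  0.5 ] down [-2.e-04 -3.e-04 -1.e+00]
234 271 7.0
[-0.20504784  0.33159262  0.11564246] [ 3.38568675e-01  4.99794625e-01  1.97076711e+00 -3.06118231e-04
  6.71312318e-01  4.95412758e-01]
```

View pics/s11.png

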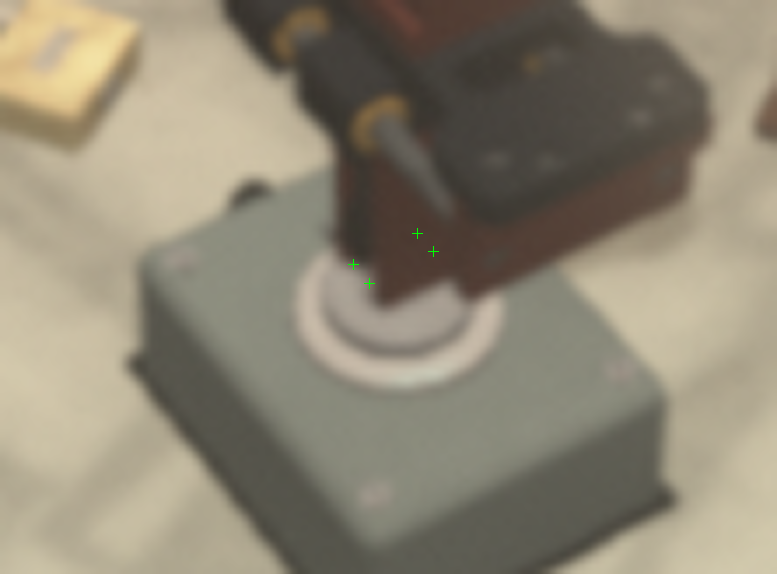

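```bash
python3 -m creep '[{"tx":-0.2,"ty":0,"tz":0,"rx":0,"ry":0,"rz":0,"fingers":255},{"tx":-0.2,"ty":0,"tz":0,"rx":0,"ry":0,"rz":0,"fingers":255},{"tx":-0.2,"ty":0,"tz":0,"rx":0,"ry":0,"rz":0,"fingers":255},{"tx":-0.2,"ty":0,"tz":0,"rx":0,"ry":0,"rz":0,"fingers":255}]'
python3 - <<'E'
from h import *
px,K,r,t=cam("scene"); cv2.imwrite("pics/s12.png",px); o=ctrl.get_obs(); print(o['moment'],o['ft_force'],o['width'])
d=np.abs(px.astype(int)-cv2.imread("pics/scene0.png")).sum(2)
for n,(a,b,c,e) in dict(padlock=(220,265,258,295),stapler=(225,215,295,262),stamp=(320,175,350,210),sqkey=(360,225,392,255)).items(): print(n,d[b:e,a:c].mean().round(1),d[b:e,a:c].max())
E
```

```text
t: 19.5
ee_pos: [477.6, 180.8, 77.0]
orientation: [-1.131, 1.323, -1.324]
ft_force: [-2.2, -0.9, 11.6]
width: 8.0
[-0.25422642  0.22375511  0.10865496] [-1.41290621 -0.63502679 10.65018774] 7.909576985677836
padlock 33.9 46
stapler 80.9 358
stamp 32.1 179
sqkey 31.9 172
```

View pics/s12.png

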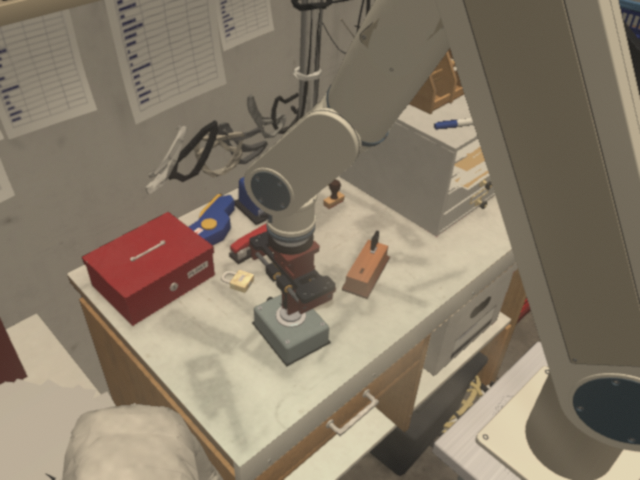

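The last picture shows the gripper on the switch at (290,310). The square key is still in the block at (375,240), and the padlock at (238,280) and stamp at (334,195) haven't moved. The stapler is partly hidden behind the gripper, but its visible end at (235,250) is where it was.

```bash
python3 -c "
from workcell import ctrl
print(ctrl.close_job()); o=ctrl.get_obs(); print(o['t'],o['ee_pos'],o['ft_force'],o['moment'],o['width'])"
```

```text
the job is handed in; nothing more can be done
None
the job is handed in; nothing more can be done
```

I took the round-headed key out of the block and eased it down past both pins with small wiggles until the shoulder met the cylinder. I then turned it 1.57 rad clockwise and handed the job in at about 19.6 s, still gripping it and holding it turned.

**Last checks before hand-in:**
- **Depth:** the tool height puts the tip about 28 mm below the cylinder face. The upward force rose sharply at that point, as it should when the shoulder seats.
- **Force:** it never read above about 20 N on the way in, and I held it at about 11 N of push.
- **Turn:** the moment about vertical was about 0.11 N m, which matches the spring at a quarter turn. I could not read the cylinder angle itself. It may lag the tool by up to the 0.15 rad of play, which still leaves it well above 1.15 rad.
- **Grip:** the fingers stood at 7.9 mm on the 8 mm head.
- **Other things:** the square key, padlock and stamp look unmoved in the last picture. The stapler is partly hidden by the gripper, so I could only see one end of it, which was in place.

**Disagreements:**
- The two cameras differed by about 3 to 6 mm on positions, so I lined up the key and keyway by eye in the scene camera and by the force readings.
- Mid-insertion overlays showed the shoulder about 0.7 to 1 pixel (about 2 mm) above where I expected it, which could have meant the key was slipping in the fingers. It still seated at the expected height.

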